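Lock the brazing stand with its cross pin

ROBOT

A 6-joint arm with a two-finger parallel gripper is mounted at the origin on the work surface. World frame = base frame: x ahead of the robot, y to its left, z up, the work surface at z = 0. Lengths are in mm, angles in rad, forces in N, time in s.
With the tool pointing down it reaches from about 275 to 825 mm from the base axis. Payload 4.9 kg.
Tool frame: the origin (TCP) lies at the very end of the fingers, on their centre line; the grasp point (between the pads) lies 19 mm behind it; z points along the fingers, y is the direction in which the jaws open and shut (so a half turn about z gives the same grasp; the last joint's range is limited). The gripper opens to 85 mm and grips with 20 to 120 N. Pads are 22 mm wide; open, the fingers measure 114 mm over their backs; the gripper's body (76 mm by 85 mm) begins 54 mm behind the grasp point. The pads swing forward as they close: fully open they stand 13 mm farther back than shut.
Start: joints at [-1.411, 0.326, -0.193, 1.052, 0, 1.437], TCP at [159.287, -526.447, 231.281] pointing down, gripper open.
Joint ranges: [-2.65, 2.65], [-0.97, 1.79], [-1.3, 1.35], [-1.93, 2.1], [-1.47, 1.37], [-3.14, 3.14]. Speed limits (rad/s): [2.57, 2.57, 3.14, 3.14, 3.14, 3.14].

INTERFACE

Orientations are given as [roll, pitch, yaw] about the fixed x, y, z axes, in that order (R = Rz(yaw) Ry(pitch) Rx(roll)).
In Python, from bench import bot, solve_ik, imaging gives the robot as it stands. Calls block until the motion is done:
- bot.move_ptp(position, orientation): joint-space move of the TCP to a pose.
- bot.movel(position, rot=None, max_speed=150, threshold=None): straight line of the TCP; rot=None keeps the orientation; max_speed is the mean speed in mm/s. With threshold (N) it stops when the force on the tool has changed by that much, and returns True; else False.
- bot.move_j(angles): joint-space move.
- bot.grip(opening, effort=None): opening from 0.0 (shut) to 1.0 (fully open); effort is the grip in N (None keeps the last); returns when the fingers have stopped.
- bot.dwell(seconds).
- solve_ik(position, orientation): joint angles nearest the present ones, or None.
- bot.get_state(): the state.
- imaging.capture(name): name is "scene" or "top"; returns the picture (400x640x3 uint8, blue, green, red); there is no depth.
- imaging.camera_model(name): a dict with "K" (3x3 intrinsics, pixels), "position" and "rotation" of the camera in the world. Camera axes: x right, y up, looking along -z (the intrinsics and any distortion apply to the point x, -y, -z); pixel columns grow to the right and rows downward; lengths in mm; the calibration is good to about 2 mm. A picture is of the moment at which its call begins. camera_model takes no time and is no camera call.
A pose or a line that the arm cannot do raises bot.IKError and nothing moves.
- bot.sign_off(): hands the job in, once; it reports no verdict.
The state is a dict: "t": time; "qpos": joint angles; "joint_velocities": joint speeds; "effort": joint torques, N m; "tcp_pos": TCP position; "orientation": TCP orientation; "contact_force": force on the tool from outside, world axes, zero at the start; "wrist_torque": the same for the moment, N m; "opening": opening from 0.0 (shut) to 1.0 (fully open).
Only numpy, scipy, OpenCV 4.12 (cv2) and the standard library are available. Lean on these libraries where they do the work, as an engineer would, in place of code of your own. Each camera call takes 0.05 s, during which the arm holds its last target. There are 200 camera calls.

TASK

Lock the green brazing stand so that the frame joint it holds cannot turn: take the red-headed pin from the blue rack and stand it in the hole on top of the stand, turn the crank slowly until the pin finds the hidden hole in the shaft, drops a little way in and stops the crank, then press the pin down past its spring catch until its head sits fully home on the stand. Be gentle: never force the crank against the pin nor ram the pin against the shaft. Leave everything else where it is and let go at the end.

Things in the scene. Friction and masses are not known exactly. Their poses are not given: they have to be found in the camera images.
- pin_center (a point): Loose lock pin, 70 g, upright in one of the rack's three holes (which one varies), tip 40 mm deep. Point on its axis half-way up: 63.5 mm above the tip, 63.5 mm below the top; z towards the head. Steel shank 10 mm diameter, 95 mm long, the last 3 mm tapered to 6 mm; red cylindrical head 24 mm diameter, 32 mm tall (31.5 to 63.5 mm above this point).
- rack: Blue block fixed to the table, 170 x 60 x 45 mm; origin under its centre on the table, x along its length, z up. Three upright holes 40 mm deep, 12 mm wide, at x = -55, 0 and +55 mm hold the pin, a punch and a scriber.
- bore (a point): Centre of the mouth of the upright guide hole in the top of the green stand (top face 64 x 60 mm, 140 mm above the table). z up, y along the shaft, x across it. Hole 11.5 mm wide, countersunk 4 mm wide and deep. A pin set in on an unaligned shaft stands with its centre 23.5 mm above this mouth; fully home (head resting on the stand) its centre is 31.5 mm below it.
- axle (a point): Point on the shaft's axis straight under the guide hole, 80 mm above the table; axes as bore; shaft and crank turn about its y. Shaft 40 mm thick, top 40 mm below the mouth, with one straight cross-hole 12 mm wide right through it, hidden in the stand. Crank on the -y side; on the +y side the shaft carries a bicycle tube joint, reaching 117 mm from here, with a 66 mm stub.
- crank (a joint): Crank angle about the shaft's y axis (rad): 0 with the arm straight up, positive leaning to the stand's +x; stops at -1.1 and 1.1. Starts between -1 and -0.75. The angle that lines up the hole differs every time, -0.5 to 0.7, and is hidden. Turns with 1 to 4 N at the handle, stays where left. With the pin in: 0.15 rad of play either way, then firm; the pin feels many times the force on the handle.
- crank_handle (a point): Black round handle of the crank, 16 mm diameter, 60 mm long, parallel to the shaft's y, 85 mm from the shaft's axis. Point at the middle of its free length, 95 mm along -y from axle and 32 mm from the crank arm. Axes turn with the crank. Pinch from above, fingers closing across it (along the stand's x), or push it.
- punch_center (a point): Centre of the loose steel punch in the rack, grey handle 17 mm diameter, 105 mm tall. Leave it.
- scriber_center (a point): Centre of the loose scriber in the rack, yellow handle 18 mm diameter, 125 mm tall. Leave it.
- mug_center (a point): Centre of a glass mug, 82 mm wide, 95 mm tall, at the back. Leave it.
- flux_center (a point): Centre of a closed white jar with a blue lid, 64 mm wide, 70 mm tall, on the left. Leave it.
- lug_center (a point): Centre of a loose upright piece of steel tube, 42 mm wide, 45 mm tall, at the back left. Leave it.
- hammer: Hammer lying on the right of the bench; origin under its middle. Leave it.
- brush: Brush lying at the front right of the bench; origin under its middle. Leave it.
- stand: Green brazing stand on the table, body 64 x 60 mm, 140 mm tall; origin on the table under the guide hole, axes as bore. A spring catch lies in the cross-hole: when the hole lines up, the pin drops only about 11 mm by its weight, which blocks the crank. A steady push of 6 to 20 N on its head (more if the crank leans on the pin) drives it past the catch, 44 mm down to home; friction holds it.
Mind the look-alikes: they are no part of the job. Leave any orange look-alike of the stand alone.

How it is judged:
By the outcome, as a careful person would: the job done as asked, in the order asked, and still so for the second after the job is handed in, with the robot touching nothing.
It also fails if it takes over 72 s, if anything falls off the work surface, if the arm or the gripper's body presses on something with over 40 N, if the wrist force passes 120 N, or if a joint passes its speed limit or range.

## Working session

There is one attempt and no reset: what is moved stays moved. The work goes in short steps, each a Python script; the robot and the scene stay as the last script left them, time stands still between calls to the robot, and variables do not carry over. Pictures are saved under pics/ and viewed, about 8 in all and at most 12, crops included, and the job is handed in when it is done.

```bash
mkdir -p pics; ls; python3 - <<'E'
from bench import bot, imaging
import cv2,numpy as np
np.set_printoptions(precision=4,suppress=True)
for n in("scene","top"):
    cv2.imwrite(f"pics/{n}0.png",imaging.capture(n)); m=imaging.camera_model(n); print(n,m)
print(bot.get_state())
E
```

```text
pics
scene {'K': array([[401.6219,   0.    , 316.7998],
       [  0.    , 401.6219, 202.611 ],
       [  0.    ,   0.    ,   1.    ]]), 'position': array([1185.6497,  531.5128,  742.6385]), 'rotation': array([0.9344, 0.0225, 2.2275])}
top {'K': array([[467.8043,   0.    , 330.7933],
       [  0.    , 467.8043, 196.1861],
       [  0.    ,   0.    ,   1.    ]]), 'position': array([ 398.4674,   33.8885, 1425.3076]), 'rotation': array([ 0.0959, -0.0303, -1.5505])}
{'t': 0.1, 'qpos': array([-1.4112,  0.3269, -0.1935,  1.052 , -0.    ,  1.4366]), 'joint_velocities': array([-0.002 , -0.0017,  0.0026, -0.0004, -0.0001, -0.0011]), 'effort': array([  0.0001, -44.424 ,  26.3038,   0.0079,  -0.0001,   0.    ]), 'tcp_pos': array([ 159.1936, -525.9298,  230.5769]), 'orientation': array([-3.1401, -0.0002,  0.2938]), 'contact_force': array([ 0.5211, -0.913 , -0.5348]), 'wrist_torque': array([ 0.0451, -0.015 ,  0.0166]), 'opening': 0.9980928756302575}
```

View pics/scene0.png

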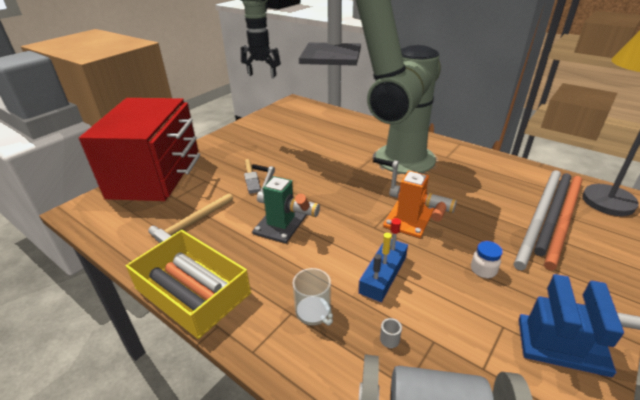

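View pics/top0.png

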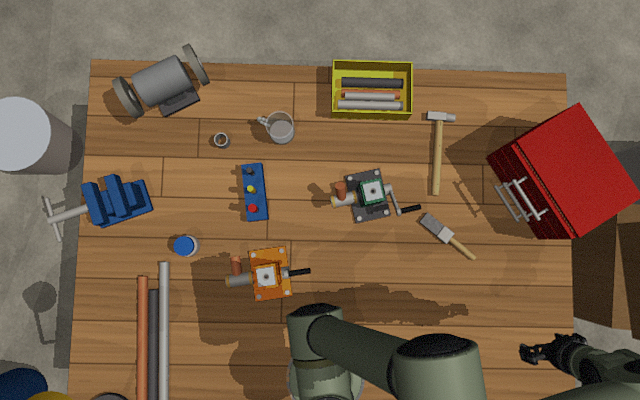

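The pin is the red-headed one at top (253,208) / scene (396,226). Its look-alikes are the yellow scriber at top (250,188) and the grey punch at top (248,170). The stand is the green one at top (372,192) / scene (280,186), and its look-alike is the orange stand at top (266,277). Next is one close crop to check both choices.

```bash
cat > h.py <<'E'
from bench import bot, solve_ik, imaging
import cv2,numpy as np
from scipy.spatial.transform import Rotation as Rn
np.set_printoptions(precision=3,suppress=True)
def cam(n):
    m=imaging.camera_model(n); return np.array(m["K"]),np.array(m["position"]),Rn.from_euler('xyz',m["rotation"]).as_matrix()
def ray(n,uv):
    K,p,R=cam(n); d=np.linalg.inv(K)@[uv[0],uv[1],1]; d=R@(d*[1,-1,-1]); return p,d/np.linalg.norm(d)
def onz(n,uv,z):
    p,d=ray(n,uv); return p+d*(z-p[2])/d[2]
def tri(uv1,uv2):
    p,d=ray("top",uv1); q,e=ray("scene",uv2)
    s=np.linalg.lstsq(np.c_[d,-e],q-p,rcond=None)[0]; a=p+s[0]*d; b=q+s[1]*e
    return (a+b)/2,np.linalg.norm(a-b)
def proj(n,P):
    K,p,R=cam(n); c=R.T@(np.array(P)-p)*[1,-1,-1]; c=K@c; return c[:2]/c[2]
def blobs(img,lo,hi,roi,amin=15):
    x0,y0,x1,y1=roi; h=cv2.cvtColor(img[y0:y1,x0:x1],cv2.COLOR_BGR2HSV)
    m=cv2.inRange(h,lo,hi); n,l,s,c=cv2.connectedComponentsWithStats(m)
    return [(s[i,4],c[i]+[x0,y0],s[i,:4]+[x0,y0,0,0],np.argwhere(l==i)[:,::-1]+[x0,y0]) for i in range(1,n) if s[i,4]>=amin]
E
python3 - <<'E'
from h import *
t=cv2.imread("pics/top0.png"); s=cv2.imread("pics/scene0.png")
z=lambda im,x,y,w,h,k:cv2.resize(im[y:y+h,x:x+w],None,fx=k,fy=k,interpolation=cv2.INTER_CUBIC)
a=z(t,325,157,100,75,4); b=z(s,230,150,100,100,3); c=z(t,225,155,50,75,4); d=z(s,345,210,75,100,3)
C=np.zeros((600,800,3),np.uint8)
for im,x,y in((a,0,0),(b,420,0),(c,0,300),(d,420,300)): C[y:y+im.shape[0],x:x+im.shape[1]]=im
cv2.imwrite("pics/crop0.png",C)
red=((0,150,80),(8,255,255))
for n,im,roi in(("top",t,(235,190,270,225)),("scene",s,(380,210,415,245))):
    print(n,"red",[(b[0],b[1],b[2]) for b in blobs(im,*red,roi)])
for n,im,roi in(("top",t,(235,160,275,225)),("scene",s,(350,220,415,300))):
    print(n,"yel",[(b[0],b[1],b[2]) for b in blobs(im,(20,120,80),(35,255,255),roi)])
for n,im,roi in(("top",t,(340,160,400,225)),("scene",s,(250,170,310,245))):
    print(n,"white",[(b[0],b[1],b[2]) for b in blobs(im,(0,0,150),(180,60,255),roi,8)])
    print(n,"green",[(b[0],b[1],b[2]) for b in blobs(im,(65,70,20),(95,255,255),roi)])
for b in blobs(t,(0,0,0),(180,255,40),(385,180,430,225)): print("blk",b[0],b[1],b[2],)
E
```

```text
top red [(np.int32(49), array([252.449, 207.735]), array([249, 204,   8,   8]))]
scene red [(np.int32(140), array([395.229, 225.286]), array([390, 218,  11,  16]))]
top yel [(np.int32(46), array([251.   , 188.935]), array([247, 186,   9,   7]))]
scene yel [(np.int32(151), array([386.391, 241.993]), array([383, 232,   9,  23]))]
top white [(np.int32(11), array([376.091, 172.364]), array([375, 171,   3,   4])), (np.int32(11), array([349.364, 177.909]), array([348, 177,   4,   3])), (np.int32(254), array([372.323, 190.74 ]), array([363, 181,  20,  20])), (np.int32(31), array([387.742, 188.29 ]), array([384, 186,   8,   7])), (np.int32(49), array([347.653, 198.204]), array([340, 195,  14,   8])), (np.int32(12), array([385.667, 211.75 ]), array([384, 210,   4,   4])), (np.int32(14), array([358.643, 218.214]), array([357, 216,   4,   5]))]
top green [(np.int32(216), array([370.926, 193.019]), array([358, 178,  28,  29]))]
scene white [(np.int32(298), array([272.953, 183.98 ]), array([257, 170,  32,  29])), (np.int32(52), array([252.596, 175.712]), array([250, 172,   8,  11])), (np.int32(17), array([295.529, 204.294]), array([294, 202,   5,   5])), (np.int32(14), array([256.786, 227.357]), array([255, 226,   5,   4])), (np.int32(11), array([283.364, 235.091]), array([282, 234,   4,   3]))]
scene green [(np.int32(862), array([277.275, 206.52 ]), array([264, 181,  30,  48]))]
blk 91 [410.659 208.253] [401 204  20   9]
```

View pics/crop0.png

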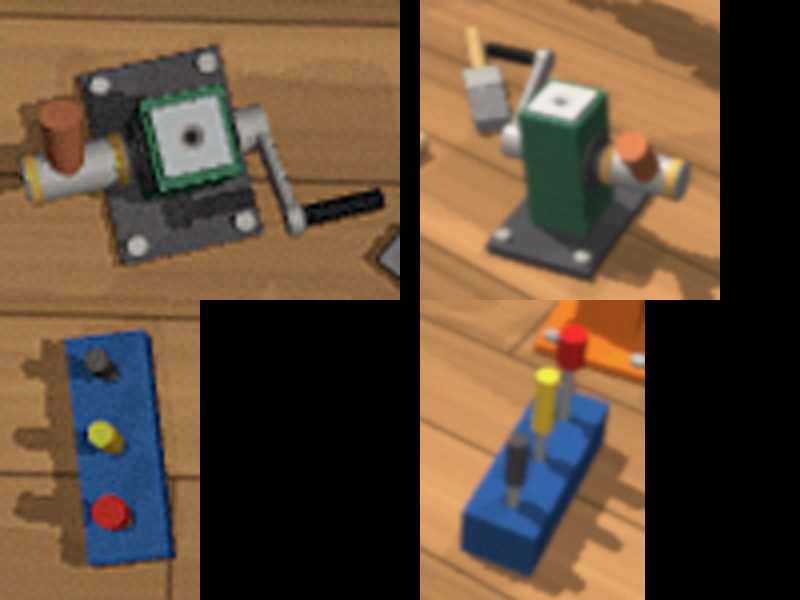

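The crop confirms both choices: the red-headed pin sits in the rack hole nearest the robot (crop (110,512)), and the green stand's bore is at crop (192,136), which is top (372.6,190.7) and scene (277,183). Next I compute the poses.

```bash
python3 - <<'E'
from h import *
t=cv2.imread("pics/top0.png"); s=cv2.imread("pics/scene0.png")
def dark(im,x,y,r):
    g=cv2.cvtColor(im,cv2.COLOR_BGR2GRAY).astype(float)[y-r:y+r+1,x-r:x+r+1]
    w=np.clip(np.percentile(g,70)-g-30,0,None); Y,X=np.mgrid[y-r:y+r+1,x-r:x+r+1]
    return np.array([(w*X).sum(),(w*Y).sum()])/w.sum()
a=dark(t,372,191,5); b=dark(s,277,184,4); print("bore px",a,b)
print("bore top@140",onz("top",a,140),"scene@140",onz("scene",b,140),"tri",tri(a,b))
# yaw from bolts
P=[onz("top",p,12)[:2] for p in((376.09,172.36),(349.36,177.9),(385.67,211.75),(358.64,218.2))]
print("bolts",np.array(P), "ctr",np.mean(P,0))
# x axis (robot->far): bolts2->0, 3->1 ; 
for d in (P[0]-P[2],P[1]-P[3]): print("xaxis yaw",np.arctan2(d[1],d[0]))
for d in (P[1]-P[0],P[3]-P[2]): print("yaxis yaw",np.arctan2(-d[0],d[1]))
m=np.zeros(t.shape[:2],np.uint8)
pts=blobs(t,(65,70,20),(95,255,255),(355,175,390,210))[0][3]
box=cv2.boxPoints(cv2.minAreaRect(pts.astype(np.float32))); B=np.array([onz("top",p,140)[:2] for p in box]); print("greenbox",box,B,B.mean(0))
# white plate
pts=[b for b in blobs(t,(0,0,150),(180,60,255),(355,175,383,210)) if b[0]>100][0][3]
r=cv2.minAreaRect(pts.astype(np.float32)); B=np.array([onz("top",p,140)[:2] for p in cv2.boxPoints(r)]);e=B[1]-B[0]
print("white ctr",B.mean(0),"edge ang mod90",np.arctan2(e[1],e[0])%(np.pi/2))
# handle
pts=blobs(t,(0,0,0),(180,255,40),(385,180,430,225))[0][3]
vx=cv2.fitLine(pts.astype(np.float32),cv2.DIST_L2,0,.01,.01).ravel(); c=vx[2:]
h0,h1=onz("top",c,140),onz("top",c+10*vx[:2],140); print("handle ctr@~138",h0,"dir",np.arctan2(-(h1-h0)[0],(h1-h0)[1]))
# pin
print("pin head tri",tri((252.45,207.73),(395.2,225.3)))
print("pin top@132",onz("top",(252.0,207.4),132), "scene head@116",onz("scene",(395.2,225.3),116))
print("scr top@",onz("top",(249.5,188.3),130))
bl=max(blobs(t,(100,120,50),(125,255,255),(230,155,280,230)),key=lambda b:b[0])
r=cv2.minAreaRect(bl[3].astype(np.float32)); B=np.array([onz("top",p,45)[:2] for p in cv2.boxPoints(r)]); print("rack",B,B.mean(0))
C=B.mean(0)
L=[(B[i]-B[i-1]) for i in range(4)]; l=max(L,key=np.linalg.norm); l/=np.linalg.norm(l); print("rack yaw",np.arctan2(l[1],l[0]), C+55*l,C,C-55*l)
E
```

```text
bore px [372.619 190.772] [275.753 184.513]
bore top@140 [ 540.71  -118.259  140.   ] scene@140 [ 547.697 -117.341  140.   ] tri (array([ 542.361, -120.198,  135.752]), np.float64(3.672240338434201))
bolts [[ 611.8   -143.401]
 [ 592.705  -61.762]
 [ 491.724 -173.92 ]
 [ 470.339  -91.931]] ctr [ 541.642 -117.754]
xaxis yaw 0.2488921829739948
xaxis yaw 0.24173339527188556
yaxis yaw 0.22977362030631643
yaxis yaw 0.2551383248062966
greenbox [[355.215 182.668]
 [380.551 177.239]
 [385.849 201.961]
 [360.512 207.39 ]] [[ 562.175  -69.58 ]
 [ 579.087 -139.942]
 [ 510.426 -155.352]
 [ 493.783  -85.28 ]] [ 536.368 -112.538]
white ctr [ 541.197 -117.574] edge ang mod90 0.25127498334272746
handle ctr@~138 [ 494.518 -224.471  140.   ] dir -2.8896634296708346
pin head tri (array([487.601, 214.472, 118.955]), np.float64(0.053017501739436514))
pin top@132 [487.607 213.914 132.   ] scene head@116 [484.278 212.992 116.   ]
scr top@ [540.642 223.019 130.   ]
rack [[620.371 263.978]
 [629.067 202.302]
 [461.249 177.753]
 [452.958 238.789]] [540.911 220.706]
rack yaw -2.9963413249230966 [486.491 212.745] [540.911 220.706] [595.332 228.666]
```

```bash
cat >> h.py <<'E'
PI=np.pi; BORE=np.array([541.3,-117.9]); SY=0.245; PIN=np.array([487.0,213.2]); RY=0.145
def st(msg=""):
    s=bot.get_state(); print(msg,"t%.2f"%s["t"],"tcp",s["tcp_pos"],"rpy",s["orientation"],"F",s["contact_force"],"op %.3f"%s["opening"]); return s
E
python3 - <<'E'
from h import *
bot.grip(0.65)
bot.move_ptp([*PIN,215],[PI,0,RY]); st("above")
print("hit",bot.movel([*PIN,103],max_speed=100,threshold=6)); st("down")
bot.grip(0.15,40); st("gripped")
bot.movel([*PIN,215],max_speed=120); st("up")
t,s=imaging.capture("top"),imaging.capture("scene")
cv2.imwrite("pics/t1.png",t);cv2.imwrite("pics/s1.png",s)
C=np.zeros((500,800,3),np.uint8)
u=proj("scene",[*PIN,160]).astype(int);v=proj("top",[*PIN,160]).astype(int);print(u,v)
z=lambda im,c:cv2.resize(im[max(c[1]-62,0):c[1]+62,c[0]-50:c[0]+50],(400,496),interpolation=cv2.INTER_CUBIC)
C[:496,:400]=z(s,u);C[:496,400:]=z(t,v);cv2.imwrite("pics/c1.png",C)
E
```

```text
above t4.20 tcp [487.132 212.937 214.992] rpy [ 3.142 -0.     0.144] F [ 0.468 -0.269 -0.129] op 0.653
hit False
down t5.47 tcp [487.544 213.345 103.616] rpy [-3.141 -0.001  0.145] F [-0.481  0.519 -0.479] op 0.645
gripped t5.86 tcp [487.425 213.697 103.574] rpy [-3.141 -0.001  0.145] F [-0.437  1.017  3.466] op 0.269
up t6.94 tcp [486.383 212.934 214.143] rpy [3.141 0.002 0.145] F [ 0.523  0.592 -0.502] op 0.270
[396 211] [250 206]
```

View pics/c1.png

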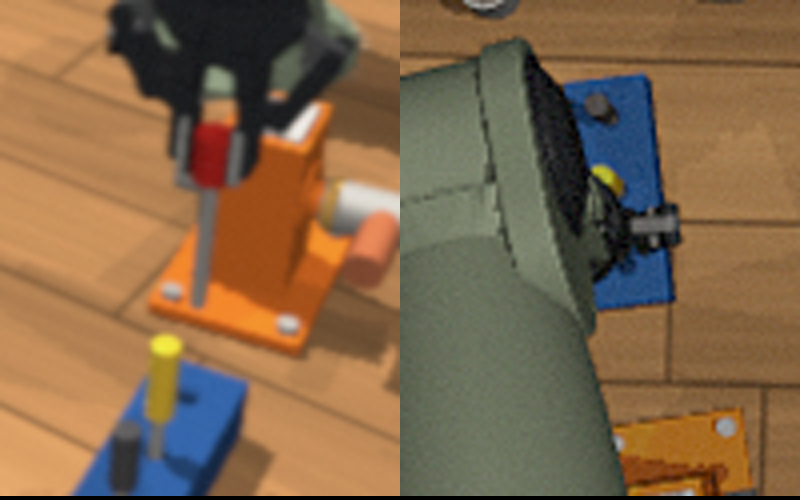

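```bash
python3 - <<'E'
from h import *
print("proj tip",proj("scene",[*PIN,115.6]),"head",proj("scene",[*PIN,226.6]),"seen tip 395.5,225.2 head 398.7,187.7")
p=bot.get_state()["tcp_pos"]
bot.movel([p[0],p[1],285],max_speed=150)
bot.movel([*BORE,285],max_speed=200)
bot.movel([*BORE,254],max_speed=100); st("above bore")   # tip ~155
s=imaging.capture("scene");cv2.imwrite("pics/s2.png",s)
for z in(140,155,): print("axis",z,proj("scene",[*BORE,z]))
c=(280,165);cv2.imwrite("pics/c2.png",cv2.resize(s[c[1]-50:c[1]+50,c[0]-50:c[0]+50],None,fx=6,fy=6,interpolation=cv2.INTER_CUBIC))
E
```

```text
proj tip [394.712 226.042] head [399.278 188.166] seen tip 395.5,225.2 head 398.7,187.7Traceback (most recent call last):
  File "<stdin>", line 5, in <module>
bench.IKError: the arm cannot follow that straight line within its joint ranges
```

```bash
python3 - <<'E'
from h import *
st(); print(bot.get_state()["qpos"])
for y in np.arange(-PI,PI,PI/8)+RY: print(y,[None if (q:=solve_ik([*BORE,z],[PI,0,y])) is None else q for z in (285,200)])
for y in (SY+PI/2,SY-PI/2):
  for a in (-1,0,.8): print("crank",y,a,solve_ik([541.3-118+0+23+85*np.sin(a)+95,-118-92+20*np.sin(a),80+85*np.cos(a)-15],[PI,0,y]))
E
```

```text
t7.66 tcp [486.029 212.903 284.179] rpy [3.141 0.001 0.145] F [-0.494 -0.403 -0.959] op 0.264
[ 0.274  0.261 -0.146  1.165  0.    -3.013]
-2.996592653589793 [array([-0.348,  0.305, -0.085,  1.182,  0.   , -0.493]), array([-0.348,  0.356, -0.232,  0.982,  0.   , -0.493])]
-2.603893571891069 [array([-0.348,  0.305, -0.085,  1.182,  0.   , -0.885]), array([-0.348,  0.356, -0.232,  0.982,  0.   , -0.885])]
-2.211194490192345 [array([-0.348,  0.305, -0.085,  1.182,  0.   , -1.278]), array([-0.348,  0.356, -0.232,  0.982,  0.   , -1.278])]
-1.8184954084936207 [array([-0.348,  0.305, -0.085,  1.182,  0.   , -1.671]), array([-0.348,  0.356, -0.232,  0.982,  0.   , -1.671])]
-1.4257963267948965 [array([-0.348,  0.305, -0.085,  1.182,  0.   , -2.064]), array([-0.348,  0.356, -0.232,  0.982,  0.   , -2.064])]
-1.0330972450961724 [array([-0.348,  0.305, -0.085,  1.182,  0.   , -2.456]), array([-0.348,  0.356, -0.232,  0.982,  0.   , -2.456])]
-0.6403981633974483 [array([-0.348,  0.305, -0.085,  1.182,  0.   , -2.849]), array([-0.348,  0.356, -0.232,  0.982,  0.   , -2.849])]
-0.24769908169872415
[... 906 characters left out ...]
.501194490192345 [array([-0.348,  0.305, -0.085,  1.182,  0.   ,  0.293]), array([-0.348,  0.356, -0.232,  0.982,  0.   ,  0.293])]
2.8938935718910686 [array([-0.348,  0.305, -0.085,  1.182,  0.   , -0.1  ]), array([-0.348,  0.356, -0.232,  0.982,  0.   , -0.1  ])]
crank 1.8157963267948967 -1 [-0.591  0.39  -0.437  0.744  0.     0.734]
crank 1.8157963267948967 0 [-0.497  0.446 -0.23   0.894  0.     0.829]
crank 1.8157963267948967 0.8 [-0.431  0.561 -0.108  0.902  0.     0.895]
crank -1.3257963267948965 -1 [-0.591  0.39  -0.437  0.744  0.    -2.407]
crank -1.3257963267948965 0 [-0.497  0.446 -0.23   0.894  0.    -2.313]
crank -1.3257963267948965 0.8 [-0.431  0.561 -0.108  0.902  0.    -2.246]
```

```bash
echo 'CY=SY-PI/2' >> h.py; python3 - <<'E'
from h import *
bot.move_ptp([*BORE,285],[PI,0,CY])
bot.movel([*BORE,256],max_speed=100); st("above bore")
s=imaging.capture("scene");cv2.imwrite("pics/s2.png",s)
for z in(140,157): print("axis",z,proj("scene",[*BORE,z]))
c=(280,165);cv2.imwrite("pics/c2.png",cv2.resize(s[c[1]-50:c[1]+50,c[0]-50:c[0]+50],None,fx=6,fy=6,interpolation=cv2.INTER_CUBIC))
E
```

```text
above bore t9.37 tcp [ 541.191 -117.042  255.943] rpy [ 3.141  0.    -1.324] F [ 0.213  0.107 -0.689] op 0.265
axis 140 [277.192 183.376]
axis 157 [276.679 178.107]
```

View pics/c2.png

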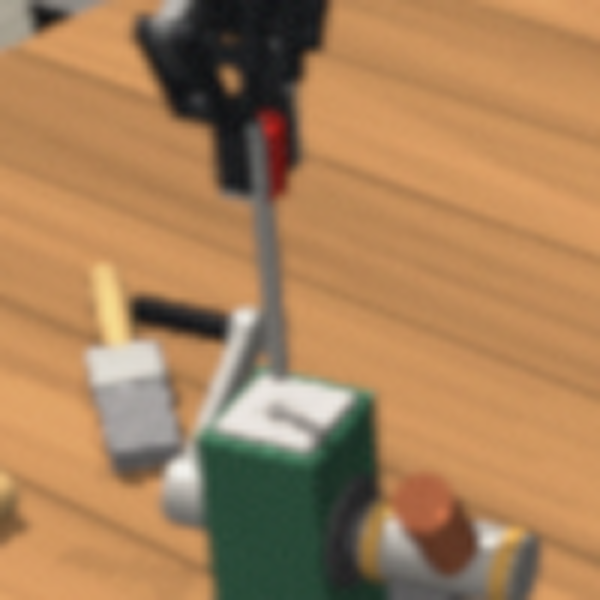

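The tip is at crop (279,375), which is scene (276.5,177.5) against a predicted (276.7,178.1). The shank is vertical and the tip is over the bore, so I lower with a force guard.

```bash
python3 - <<'E'
from h import *
for z in (240,228,216,206,201.5):
    h=bot.movel([*BORE,z],max_speed=50,threshold=5); s=st(f"{z} hit {h}")
    if h: break
E
```

```text
240 hit False t9.88 tcp [ 541.024 -117.868  239.643] rpy [ 3.141  0.    -1.326] F [-0.193 -0.014 -0.879] op 0.266
228 hit True t10.10 tcp [ 540.624 -117.759  234.178] rpy [ 3.14   0.001 -1.326] F [-0.722  0.305 -0.802] op 0.267
```

```bash
python3 - <<'E'
from h import *
h=bot.movel([*BORE,231],max_speed=15,threshold=8); s=st(f"hit {h}"); print(s["wrist_torque"])
im=imaging.capture("scene");cv2.imwrite("pics/s3.png",im)
c=(280,165);cv2.imwrite("pics/c3.png",cv2.resize(im[c[1]-30:c[1]+45,c[0]-40:c[0]+35],None,fx=8,fy=8,interpolation=cv2.INTER_CUBIC))
E
```

```text
hit False t10.53 tcp [ 540.965 -117.835  230.742] rpy [ 3.141  0.    -1.326] F [-0.501 -0.081 -0.431] op 0.265
[ 0.019  0.486 -0.004]
```

View pics/c3.png

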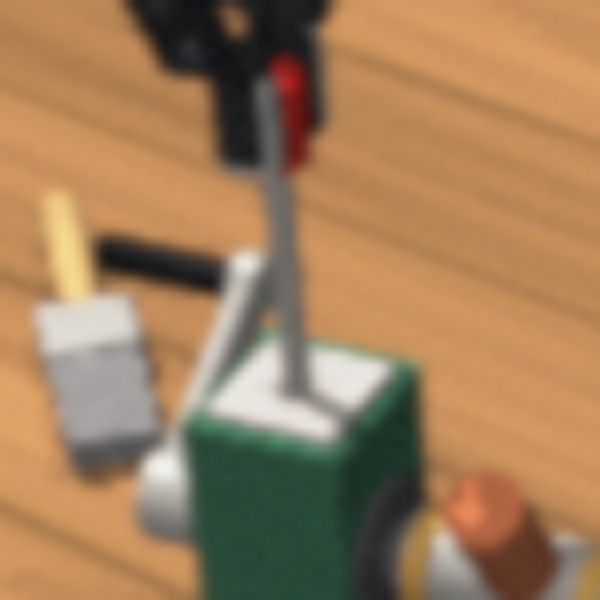

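The pin is entering the hole at crop (293,388) with no residual force, so that trigger was a brush against the rim. I continue slowly.

```bash
python3 - <<'E'
from h import *
for z in (222,212,205,201.5):
    h=bot.movel([*BORE,z],max_speed=30,threshold=7); s=st(f"{z} hit {h}"); print(s["wrist_torque"])
    if h: break
E
```

```text
222 hit False t11.03 tcp [ 541.017 -117.819  221.512] rpy [ 3.141  0.    -1.326] F [-1.607 -0.505 -1.104] op 0.265
[0.015 0.628 0.073]
212 hit False t11.51 tcp [ 541.115 -117.828  211.572] rpy [ 3.141  0.    -1.326] F [-1.528  0.587 -1.128] op 0.263
[ 0.034  0.689 -0.001]
205 hit False t11.89 tcp [ 541.125 -117.825  204.555] rpy [ 3.141  0.    -1.326] F [-1.735 -0.145 -1.839] op 0.265
[ 0.052  0.728 -0.002]
201.5 hit False t12.16 tcp [ 541.156 -117.836  201.135] rpy [ 3.141  0.    -1.326] F [-1.669 -0.21  -1.341] op 0.268
[0.112 0.801 0.019]
```

```bash
cat >> h.py <<'E'
def red():
    im=imaging.capture("scene"); u=proj("scene",[*BORE,200]).astype(int)
    b=blobs(im,(0,150,60),(8,255,255),(u[0]-20,u[1]-25,u[0]+25,u[1]+40))
    return (np.round(max(b,key=lambda q:q[0])[1],2) if b else None), im
XS=np.array([np.cos(SY),np.sin(SY)]); YS=np.array([-np.sin(SY),np.cos(SY)])
def hpos(a,off=0,dz=15): # tcp for handle at crank angle a
    xy=BORE+XS*(85*np.sin(a)+off)-YS*97; return [*xy,80+85*np.cos(a)-dz]
E
python3 - <<'E'
from h import *
bot.movel([*BORE,199.3],max_speed=20,threshold=7); st("low")
bot.grip(0.6); st("released"); bot.dwell(.1)
bot.movel([*BORE,285],max_speed=150)
r,im=red(); print("red",r,"expected head ctr unaligned",proj("scene",[*BORE,211]),"dropped",proj("scene",[*BORE,200]))
t=imaging.capture("top"); cv2.imwrite("pics/t4.png",t); cv2.imwrite("pics/s4.png",im)
t0=cv2.imread("pics/top0.png")
b=blobs(t0,(0,0,0),(180,255,40),(385,180,430,225))[0][1]
for z in(120,127,134):
    d=onz("top",b,z)[:2]-BORE; print(z,d@XS,d@YS,"ang",np.arcsin(d@XS/85),"z of ang",80+85*np.cos(np.arcsin(d@XS/85)))
c=(280,165);cv2.imwrite("pics/c4.png",cv2.resize(im[c[1]-50:c[1]+45,c[0]-40:c[0]+35],None,fx=6,fy=6,interpolation=cv2.INTER_CUBIC))
E
```

```text
low t12.42 tcp [ 541.21  -117.837  199.11 ] rpy [ 3.141  0.    -1.326] F [-2.511  0.594 -1.859] op 0.265
released t12.80 tcp [ 541.974 -118.043  199.707] rpy [-3.14  -0.001 -1.326] F [-0.092 -0.626  0.574] op 0.595
red [274.44 159.63] expected head ctr unaligned [274.983 160.698] dropped [275.337 164.33 ]
120 -70.75986492618237 -96.30347027594671 ang -0.9835489819323803 z of ang 127.09608811385957
127 -70.92605604671398 -94.81153919436413 ang -0.9870871606961602 z of ang 126.84543279401299
134 -71.09224716724557 -93.31960811278155 ang -0.9906443957975645 z of ang 126.59283628103427
```

View pics/c4.png

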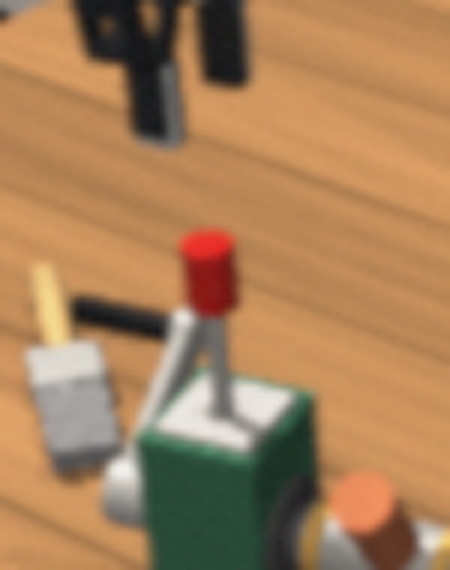

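The pin stands in the bore: head at crop (210,272), scene v=159.6 against 160.7 predicted for an unaligned shaft. The crank is at about -0.985. Next I cage the handle and turn in small steps, watching the head height.

```bash
cat > turn.py <<'E'
from h import *
import sys
a0,a1,da=map(float,sys.argv[1:4]); off=float(sys.argv[4])
base=159.6; log=[]
a=a0
while a<a1-1e-9:
    a+=da; h=bot.movel(hpos(a,off,17),max_speed=22,threshold=9); F=bot.get_state()["contact_force"]
    r,im=red(); log.append((round(a,3),r,np.round(F,1)))
    if h or np.linalg.norm(F)>11: print("FORCE",h); break
    if r is None or r[1]>base+1.8: print("DROP?"); break
for l in log[::6]+log[-4:]: print(*l)
st("end")
E
python3 - <<'E'
from h import *
a=-0.985; p=hpos(a,0,17)
bot.movel([p[0],p[1],285],max_speed=200)
bot.grip(0.42)
bot.movel([p[0],p[1],p[2]+40],max_speed=180)
print("hit",bot.movel(p,max_speed=60,threshold=6)); st("at handle")
bot.grip(0.27,20); st("caged"); print(red()[0])
E
python3 turn.py -0.985 -0.805 0.03 0
```

```text
hit False
at handle t16.49 tcp [ 496.257 -229.291  110.054] rpy [ 3.142 -0.    -1.326] F [0.586 0.704 0.336] op 0.421
caged t16.77 tcp [ 496.355 -229.31   110.346] rpy [-3.141 -0.001 -1.326] F [0.557 0.463 0.301] op 0.274
[274.4  160.08]
-0.955 [274.4  160.08] [ 0.5 -0.1 -0.3]
-0.895 [275.25 159.34] [-3.9 -0.   1.3]
-0.865 [275.35 159.32] [-6.7  0.1  2.5]
-0.835 [275.34 159.36] [-6.8 -0.3  4.1]
-0.805 [275.25 159.19] [-7.3 -1.6  4.4]
end t18.73 tcp [ 503.786 -227.043  122.06 ] rpy [ 3.138 -0.    -1.326] F [-7.889 -0.931  4.847] op 0.269
```

```bash
sed -i 's/>11/>15/' turn.py; python3 turn.py -0.805 0.795 0.03 0
```

```text
FORCE False
-0.775 [275.22 159.24] [-9.7 -1.3  5.6]
-0.775 [275.22 159.24] [-9.7 -1.3  5.6]
-0.745 [275.22 159.24] [-10.4  -1.3   6.7]
-0.715 [275.25 159.19] [-10.6  -1.8   8.2]
-0.685 [275.19 159.23] [-12.9  -2.    9.9]
end t19.99 tcp [ 509.417 -225.623  129.255] rpy [ 3.135 -0.001 -1.327] F [-12.255  -1.959   9.968] op 0.268
```

The vertical force is stick friction, because the handle slips up along the pad as it lags in the cage. I relieve it and follow the handle's true arc.

```bash
sed -i 's/hpos(a,off,17)/hpos(a,off,DZ)/; s/^base=/DZ=float(sys.argv[5]); base=/' turn.py; python3 - <<'E'
from h import *
p=bot.get_state()["tcp_pos"]; d=p[:2]-BORE; print("stand x,y",d@XS,d@YS)
p=hpos(np.arcsin((d@XS-4)/85),4,13); print(p); bot.movel([*(p[:2]),p[2]],max_speed=20,threshold=9); st()
E
python3 turn.py -0.735 -0.555 0.03 4 13
```

```text
stand x,y -57.059863071606514 -96.77251924811405
[np.float64(509.47206058089824), np.float64(-225.84355120193368), np.float64(126.13284300350071)]
 t20.21 tcp [ 508.475 -225.708  127.181] rpy [ 3.137  0.    -1.327] F [ 0.267 -0.63   0.048] op 0.268
FORCE True
-0.705 [275.21 159.18] [-0.7 -0.1 -0.3]
-0.705 [275.21 159.18] [-0.7 -0.1 -0.3]
end t20.65 tcp [ 511.484 -224.258  130.144] rpy [ 3.129  0.002 -1.327] F [-0.05  -0.366  0.161] op 0.269
```

```bash
cat > turn.py <<'E'
from h import *
import sys
a,a1,da,off,dz=map(float,sys.argv[1:6])   # pad rolls on the handle: tool climbs 8 mm/rad extra, Fz nulled by feedback
base=159.3; log=[]
bot.movel(hpos(a,off-3,dz),max_speed=40,threshold=9); bot.movel(hpos(a,off,dz),max_speed=20,threshold=9); st("start")
while a<a1-1e-9:
    a+=da; dz-=8*da; h=bot.movel(hpos(a,off,dz),max_speed=22,threshold=11); F=bot.get_state()["contact_force"]
    dz=np.clip(dz-0.12*F[2],10,24)
    r,im=red(); log.append((round(a,3),r,np.round(F,1),round(dz,1)))
    if h or np.linalg.norm(F)>14: print("FORCE",h); break
    if r is None or r[1]>base+1.8: print("DROP?"); break
for l in log[::5]+log[-3:]: print(*l)
s=st("end"); print("standx",(s["tcp_pos"][:2]-BORE)@XS,log[-1][0],dz)
E
python3 turn.py -0.76 -0.46 0.03 4 20
```

```text
start t21.31 tcp [ 512.097 -225.209  121.683] rpy [ 3.128  0.003 -1.327] F [-0.404 -0.253  0.052] op 0.270
-0.73 [275.18 159.23] [-2.3 -0.2  2.4] 19.5
-0.58 [275.12 159.28] [-0.7  0.6  0.6] 17.9
-0.52 [275.15 159.28] [-0.8  0.3  0.7] 17.2
-0.49 [275.18 159.23] [-0.5 -1.   0.7] 16.9
-0.46 [275.15 159.28] [-0.7  0.2  1.6] 16.5
end t24.57 tcp [ 532.388 -220.195  139.652] rpy [ 3.128  0.003 -1.327] F [-0.909  0.171  0.416] op 0.270
standx -33.45838303447237 -0.46 16.458095347701494
```

```bash
python3 - <<'E'
from h import *
im=imaging.capture("scene"); cv2.imwrite("pics/c5.png",cv2.resize(im[120:220,215:325],None,fx=6,fy=6,interpolation=cv2.INTER_CUBIC))
E
```

```text
(no output)
```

View pics/c5.png

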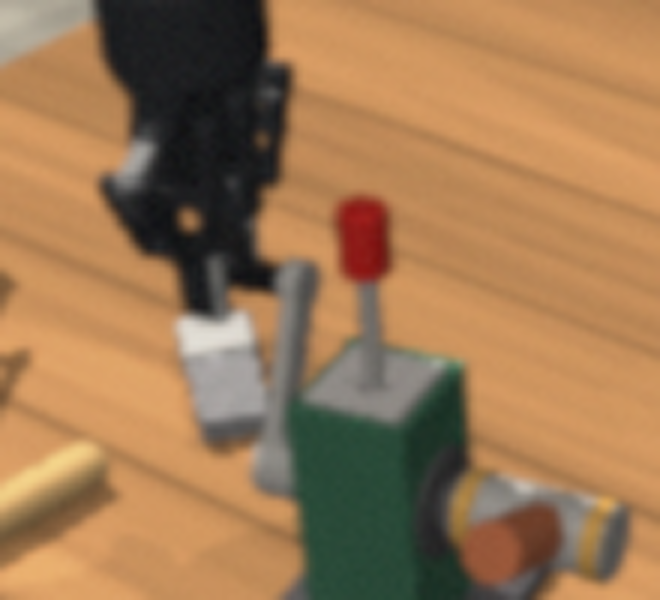

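The crank (arm at crop (290,370)) is following the tool, and the pin is still up with its head at crop (362,240). I continue.

```bash
sed -i '/off-3/d' turn.py; python3 turn.py -0.46 0.80 0.03 4 16.4
```

```text
DROP?
-0.43 [275.15 159.28] [-0.5  0.4 -0. ] 16.2
-0.28 [275.12 159.28] [-1.1  0.1  0. ] 14.9
-0.13 [275.17 158.99] [-0.8  0.8  0.5] 13.8
0.02 [275.14 158.94] [-1.1  0.2  0.7] 12.3
0.17 [275.1  158.95] [ 0.4 -0.4  0.9] 11.1
0.32 [275.14 159.12] [ 0.6  0.1 -0.2] 10.0
0.35 [275.06 159.09] [-0.6  0.2  0.1] 10.0
0.38 [275.12 159.21] [0.2 0.  0.4] 10.0
0.41 [275.27 164.29] [-0.3  0.5 -1.2] 10.0
end t33.82 tcp [ 601.725 -202.769  148.127] rpy [ 3.128  0.003 -1.327] F [-0.58  -0.528 -0.619] op 0.269
standx 38.035409100660495 0.41 10.0
```

The pin dropped at a crank angle of about 0.4 with almost no force on the handle. I let go, check it, then press.

```bash
python3 - <<'E'
from h import *
p=bot.get_state()["tcp_pos"]
bot.grip(0.45); st("open")
bot.movel([p[0],p[1],285],max_speed=150)
print("red",red()[0],"expect dropped",proj("scene",[*BORE,200])-proj("scene",[*BORE,211]))
bot.movel([*BORE,285],max_speed=150); bot.grip(0.0,40)
bot.movel([*BORE,228],max_speed=120); st("above head"); print(red()[0])
print("touch",bot.movel([*BORE,205],max_speed=25,threshold=5)); st("touch")
E
```

```text
open t34.12 tcp [ 601.595 -202.833  148.232] rpy [ 3.128  0.003 -1.327] F [ 0.193 -0.336 -0.106] op 0.450
red [275.3  164.37] expect dropped [0.354 3.632]
above head t37.14 tcp [ 541.561 -117.981  228.463] rpy [ 3.128  0.003 -1.327] F [-0.393 -0.838 -0.078] op -0.001
[275.28 164.52]
touch True
touch t37.83 tcp [ 541.013 -117.782  212.267] rpy [ 3.127  0.003 -1.328] F [-0.973 -0.007  1.203] op -0.002
```

```bash
python3 - <<'E'
from h import *
for z in (205,195,185,176,171):
    h=bot.movel([*BORE,z],max_speed=25,threshold=27); s=st(f"{z} hit {h}"); print(s["wrist_torque"])
    if h: break
print(red()[0],"home expect",proj("scene",[*BORE,156]))
E
```

```text
205 hit False t38.28 tcp [ 541.004 -117.735  204.644] rpy [ 3.127  0.004 -1.327] F [0.349 0.494 0.764] op -0.003
[ 0.006 -0.009  0.004]
195 hit False t38.83 tcp [ 541.438 -118.681  195.926] rpy [ 3.128  0.001 -1.328] F [-2.343 -0.39   7.38 ] op 0.002
[-0.271  0.441  0.032]
185 hit False t39.38 tcp [ 541.463 -118.705  185.511] rpy [ 3.127  0.001 -1.328] F [-1.29  -2.801  4.53 ] op 0.001
[-0.485  0.288 -0.006]
176 hit False t39.89 tcp [ 541.1   -117.577  175.58 ] rpy [ 3.127  0.004 -1.327] F [ 1.278 -0.163 -0.023] op 0.002
[-0.107 -0.035  0.022]
171 hit False t40.24 tcp [ 541.93  -117.87   172.087] rpy [ 3.129  0.002 -1.327] F [-0.645  1.157  9.187] op -0.001
[0.032 0.317 0.014]
[276.32 178.88] home expect [276.709 178.42 ]
```

```bash
python3 - <<'E'
from h import *
print(bot.movel([*BORE,167.5],max_speed=10,threshold=18)); st("firm"); 
bot.movel([*BORE,290],max_speed=120); bot.dwell(.3); st("up")
r,im=red(); print(r); t=imaging.capture("top"); cv2.imwrite("pics/t6.png",t)
cv2.imwrite("pics/c6.png",cv2.resize(im[120:240,215:345],None,fx=5,fy=5,interpolation=cv2.INTER_CUBIC))
E
```

```text
True
firm t40.57 tcp [ 541.945 -117.909  172.146] rpy [ 3.13   0.002 -1.327] F [0.275 0.796 5.689] op -0.004
up t42.00 tcp [ 541.135 -117.842  289.578] rpy [ 3.129  0.002 -1.327] F [-0.421  0.535  0.351] op -0.002
[276.22 177.01]
```

View pics/c6.png

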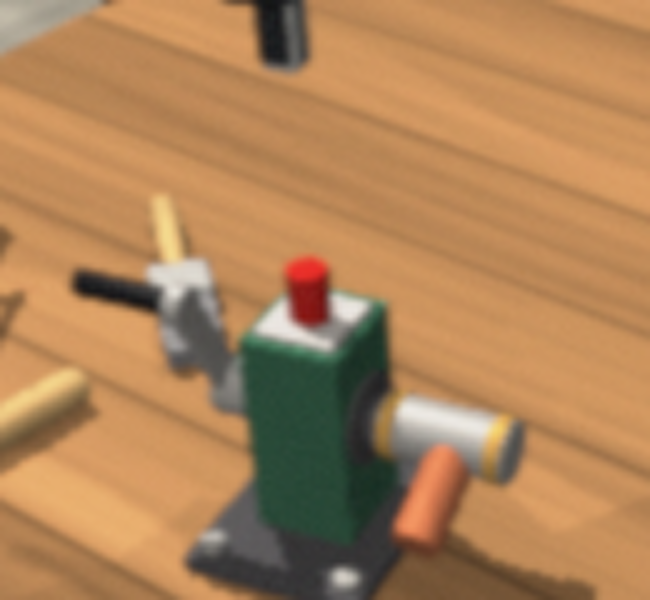

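The head (crop (308,290)) sits on the stand with no shank visible. Scene v=177.0 fits home: 178.4 predicted, less the −1.3 px bias seen earlier. Handing in.

```bash
python3 - <<'E'
from bench import bot
bot.sign_off()
E
```

```text
the job is handed in; nothing more can be done
```

The green stand is locked: the red-headed pin is pressed fully home, and the arm has let go and is clear. The job was handed in at about 42 s of the 72 s limit.

**What I did:**
- I took the pin from the rack and stood it in the guide hole.
- I turned the crank in small steps until the pin dropped, at about 0.4 rad, with almost no force on the handle.
- I let go of the crank, then pressed the pin down with the closed fingertips.

**Last checks:**
- **Pin home:** the fingertips stopped at 172.1 mm (172 expected). A further press, set to stop at 18 N, moved it no lower. In the last picture the head sits on the stand with no shank showing.
- **Drop depth:** the pin fell about 14 mm before the catch, where about 11 mm was expected.
- **Forces that ran high:** early in the turn, before the pin had dropped, friction on the handle raised the tool force to about 16 N. I stopped and changed the path, and it then stayed at about 1 to 3 N. One light contact during insertion was the tip brushing the rim of the hole.
- **Not tested:** I did not push the crank against the pin to confirm it is blocked, so as not to force it.

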